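# Run down the filter's wing nut with the fingertips

## Robot

A 6-joint arm with a two-finger parallel gripper is mounted at the origin on a cart in front of the work surface, level with it; the furniture and walls round the work are solid. World frame = base frame: x ahead of the robot, y to its left, z up, the work surface at z = 0. Lengths are in mm, angles in rad, forces in N, time in s.
With the tool pointing down it reaches from about 400 to 925 mm from the base axis. Payload 12.5 kg.
Tool frame: the origin (TCP) lies between the finger pads; the fingertips stand 11 mm ahead of it and the grasp point (between the pads) lies 8 mm behind it; y points along the fingers, x is the direction in which the jaws open and shut, and the axes are right-handed (so a half turn about y gives the same grasp; the last joint's range is limited). The gripper opens to 95 mm and grips with 3 to 60 N. Pads are 20 mm wide; open, the fingers measure 119 mm over their backs; the gripper's body (75 mm by 180 mm) begins 59 mm behind the grasp point.
Start: joints at [-0.106, 0.491, 1.559, -0, 1.092, -0.106], TCP at [625.016, 0.021, 225.661] pointing down, gripper open.
Joint ranges: [-3.1, 3.1], [-0.84, 2.19], [0.05, 2.79], [-1.13, 4.28], [0.06, 2.93], [-2.69, 2.69]. Speed limits (rad/s): [2.22, 2.22, 2.79, 3.14, 3.14, 3.14].

## Interface

Orientations are given as [roll, pitch, yaw] about the fixed x, y, z axes, in that order (R = Rz(yaw) Ry(pitch) Rx(roll)).
In Python, from cell import env gives the robot as it stands.
- The arm moves only by the tool jog_arm, never from a script. Its argument "series" is a list of rows, each an object of numbers: "dx", "dy", "dz": the shift along the world's x, y, z in m; "rx", "ry", "rz": the turn, a rotation vector about the world's x, y, z in degrees; "gripper": the opening, from 0 (shut) to 1 (fully open). A call has 1 to 12 rows; each row shifts and turns the commanded pose from where the row before left it; what a row does not reach is not made up. A row lasts 1/10 s, in which the tool goes at most 50 mm and 8.59 degrees, less where a joint would pass 70% of its speed; a pose out of reach is approached as far as the arm can. A call is refused whole if a number of a shift passes 0.05 or a number of a turn 8.59, either way. A call with a gripper value outside its range is refused whole. The fingers move at their own pace and stop on an object; the grip force is fixed at half the most. Time passes only in rows, so rows that do not move let the fingers close. It gives the time, the measured TCP pose, the force and the opening at its end, in the units of the state.
- env.state(): the state, without advancing time (a new reading comes with each control period).
- env.read_camera(name): name is "scene" or "side" or "wrist"; returns the picture (420x560x3 uint8, red, green, blue); there is no depth.
- env.camera_info(name): a dict with "camera_matrix" (3x3 intrinsics, pixels), "R" (3x3) and "t" (3): a world point X has camera coordinates R X + t; the wrist camera has in their place "mount" (4x4, takes a point from camera to tool coordinates, whose origin is the TCP and whose axes are the tool frame's). Camera axes: x right, y down, z forward; pixel columns grow to the right and rows downward; lengths in mm; the calibration is good to about 2 mm. A picture is of the moment at which its call begins: read the wrist's pose just before it. camera_info takes no time and is no camera call.
- env.job_done(): hands the job in, once; it reports no verdict.
The state is a dict: "t": time; "joints": joint angles; "qvel": joint speeds; "tau": joint torques, N m; "eef_pos": TCP position; "tcp_rot": TCP orientation; "ft_force": force on the tool from outside, world axes, zero at the start; "moment": the same for the moment, N m; "opening": opening from 0.0 (shut) to 1.0 (fully open).
Only numpy, scipy, OpenCV 4.12 (cv2) and the standard library are available. Lean on these libraries where they do the work, as an engineer would, in place of code of your own. Each camera call takes 0.05 s, during which the arm holds its last target.

## Task

The lid of the inlet filter on the worktop is closed but its wing nut is still loose: push the wings round clockwise (seen from above) with the fingertips, stroke after stroke, until the nut is fully down on the clamp bar and will turn no further. Only push the wings, never pinch them between the fingers; do not lift, tip or shift the filter, and leave the things around it where they stand.

Things in the scene. Friction and masses are not known exactly. Their poses are not given: they have to be found in the camera images.
- filter_housing: Loose, heavy (about 3 kg), squat round grey filter on the worktop, 124 mm across, flat lid at z = 58 mm; origin at the centre of its underside, z up. A steel clamp bar 22 mm wide (x) and 138 mm long (y) crosses the lid, its top at z = 66 mm. Brass pipe stubs reach y = +80 and -80 mm at z = 28 mm. The nut's vertical axis is x = y = 0.
- stud_foot (a point): Point on the nut's vertical axis at the top of the clamp bar, 66 mm above the worktop, axes as the filter's. The steel stud, 5 mm in radius, stands up 45 mm from here.
- keeper_arm (a point): Middle of the fixed keeper arm: steel rod 8 mm thick, level, 48 to 56 mm above the clamp bar's top, from an upright 78 mm from the axis on the filter's +x side (outside the wings' sweep) inwards to the stud's end. The wings pass 8 mm or more below it; a finger reaching down to the wings cannot pass and must be lifted over it or start anew beyond.
- wing_nut (a joint): Turn of the brass wing nut, rad: grows clockwise from above; 0 loose, 7.0 seated on the clamp bar at a hard stop; starts between 0.2 and 2.2. Light friction (0.04 N m, about 1 N at the wings); stays where left. Sinks 0.96 mm per rad, closing the gap under it. At value q wing A points at angle -q about z from the filter's +x axis, wing B opposite.
- wing_end_a (a point): Outer end of wing A, 49 mm from the axis, at half its height. Each wing is an upright brass plate 8 mm thick from the hub (radius 16 mm at its foot, 12 mm above) to a round end; seated it stands 7 to 33 mm above the clamp bar's top (up to 6.7 mm higher when loose).
- wing_end_b (a point): Outer end of wing B, the same as wing A, on the opposite side of the hub.
- push_faces: The counter-clockwise-looking faces of both wings (the 4 mm of each wing's thickness that is pushed to turn the nut clockwise); origin on the axis at the nut's underside.
- back_faces: The other faces of both wings (the 4 mm that look clockwise); origin as push_faces. Both faces pressed at once counts as a pinch.
- dosing_cup: Bystander: round pale dosing cup, 66 mm across, 50 mm high, about 0.17 m to the left of the filter; origin at the centre of its underside.
- tape_roll: Bystander: roll of black tape lying flat, 58 mm across, 19 mm high, about 0.17 m to the right of the filter; origin at the centre of its underside.
- dropper_bottle: Bystander: small brown dropper bottle, 33 mm across, 102 mm high, about 0.15 m from the filter on the side towards the robot; origin at the centre of its underside.
There are look-alikes about, which are no part of the job. Several things have the shape of the filter_housing; the one meant has the colours described above.

How it is judged (in metres and radians):
At the end, for the whole second after the job is handed in: The wing nut is turned clockwise to within 0.25 rad of its stop on the clamp bar (joint above 6.75) and at rest; the filter stands upright within 40 mm of its place, and the cup, the tape and the bottle within 30 mm of theirs (value of joint wing_nut above 6.75 rad and velocity of joint wing_nut between -0.1 and 0.1 rad/s and distance of filter_housing from where it was at the start of the episode below 0.04 m and angle between filter_housing's own z axis and vertical below 0.05 rad and linear speed of filter_housing below 0.01 m/s and distance of each of dosing_cup, tape_roll, dropper_bottle from where it was at the start of the episode below 0.03 m); the robot touches nothing.
It fails at once if a wing is pinched: both its push face and its back face pressed by the fingers with more than 2 N at once (contact force between the fingers and push_faces above 2 N and contact force between the fingers and back_faces above 2 N).
It fails at once if the filter is lifted more than 12 mm, tipped more than 0.15 rad or shifted more than 40 mm (height (world z) of filter_housing above 0.012 m or angle between filter_housing's own z axis and vertical above 0.15 rad or distance of filter_housing from where it was at the start of the episode above 0.04 m).
It fails at once if the cup, the tape or the bottle is moved more than 30 mm (distance of any of dosing_cup, tape_roll, dropper_bottle from where it was at the start of the episode above 0.03 m).
It also fails if it takes over 58 s, if anything falls off the work surface, if the arm or the gripper's body presses on something with over 40 N, if the wrist force passes 120 N, or if a joint passes its speed limit or range.

## Working session

There is one attempt and no reset: what is moved stays moved. The work goes in short steps, Python scripts to look and compute and a tool call to move; the robot and the scene stay as the last step left them, time stands still between calls to the robot, and variables do not carry over. Pictures are saved under pics/ and viewed, and the job is handed in when it is done.

Besides the shell and the picture viewer there is one more tool, called after "Call:" as name(argument=value, ...), one argument or row to a line, values as JSON. jog_arm: Moves the arm, as the interface text tells. Its arguments: {"type":"object","properties":{"series":{"type":"array"}},"required":["series"]}

```bash
ls; mkdir -p pics; python3 - <<'E'
from cell import env
import cv2
for n in ["scene","side","wrist"]:
    im=env.read_camera(n); cv2.imwrite(f"pics/{n}0.png",im[:,:,::-1])
    print(n,env.camera_info(n))
print(env.state())
E
```

```text
pics
scene {'camera_matrix': array([[508.58536849,   0.        , 281.56223478],
       [  0.        , 508.58536849, 214.92573309],
       [  0.        ,   0.        ,   1.        ]]), 'R': array([[-0.37665095, -0.92634682,  0.00395268],
       [-0.4225155 ,  0.16799367, -0.89065076],
       [ 0.82438748, -0.33713452, -0.45467087]]), 't': array([ 337.86312981,  272.63155346, 1018.87863267])}
side {'camera_matrix': array([[546.87617056,   0.        , 290.73679891],
       [  0.        , 546.87617056, 214.07529686],
       [  0.        ,   0.        ,   1.        ]]), 'R': array([[ 0.94301537, -0.33229884, -0.01730593],
       [-0.27853209, -0.75984075, -0.5874197 ],
       [ 0.18204913,  0.55876606, -0.8090974 ]]), 't': array([-426.50665424,  311.14583482, 1309.71851623])}
wrist {'camera_matrix': array([[328.98182236,   0.        , 274.02721102],
       [  0.        , 328.98182236, 216.41075339],
       [  0.        ,   0.        ,   1.        ]]), 'mount': array([[ 9.99999419e-01, -1.06578799e-03,  1.60850364e-04,
         7.91654906e-01],
       [-4.39300685e-04, -2.66729856e-01,  9.
[... 190 characters left out ...]
   1.00000000e+00]])}
{'t': 0.15, 'joints': array([-1.05561623e-01,  4.91424466e-01,  1.55931080e+00, -1.32785153e-05,
        1.09168963e+00, -1.05586657e-01]), 'qvel': array([ 1.00851154e-03, -1.28405304e-03, -1.48811735e-04, -1.75748475e-03,
       -1.22588083e-05,  1.02234178e-03]), 'tau': array([ 3.16444048e-04, -6.12899423e+01, -2.58276522e+01,  6.91918633e-02,
        4.73701756e-02, -5.07232733e-05]), 'eef_pos': array([6.24834122e+02, 6.11928802e-02, 2.25193425e+02]), 'tcp_rot': array([-1.57072033e+00,  8.28845840e-04,  3.11916006e-05]), 'ft_force': array([ 0.16426212, -0.07150939, -0.92470968]), 'moment': array([ 0.03151207, -0.00631931,  0.01164974]), 'opening': 1.0002425652990166}
```

View images.

View pics/scene0.png

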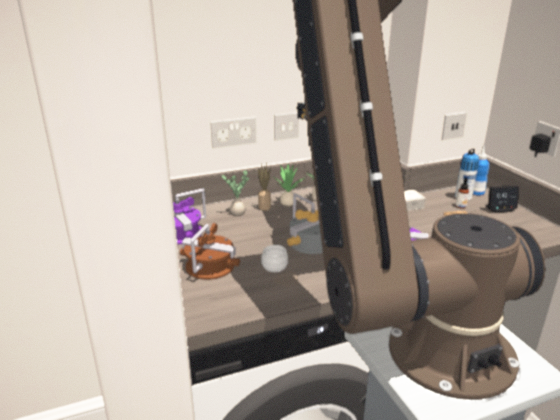

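View pics/side0.png

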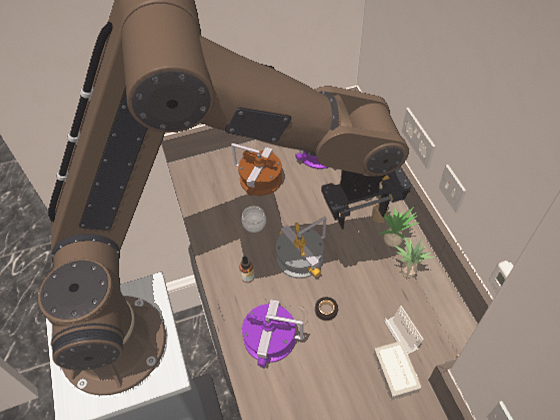

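View pics/wrist0.png

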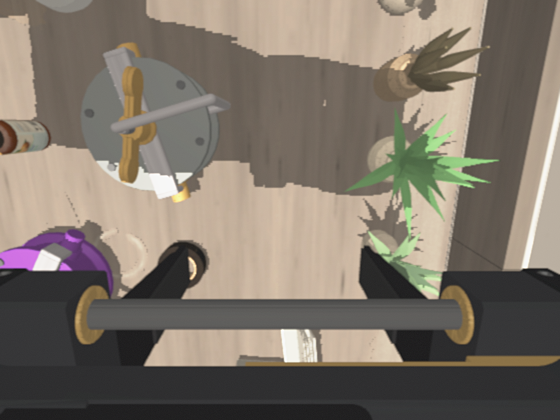

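```bash
python3 - <<'E'
import cv2
w=cv2.imread("pics/wrist0.png");s=cv2.imread("pics/side0.png")
a=cv2.resize(w[30:215,60:245],(555,555),interpolation=cv2.INTER_CUBIC)
cv2.imwrite("pics/w0c.png",a)
b=cv2.resize(s[200:290,255:345],(540,540),interpolation=cv2.INTER_CUBIC)
cv2.imwrite("pics/s0c.png",b)
E
```

```text
(no output)
```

View pics/w0c.png

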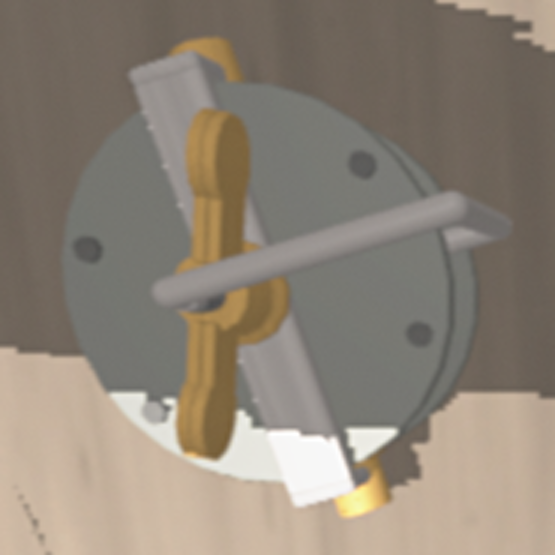

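View pics/s0c.png

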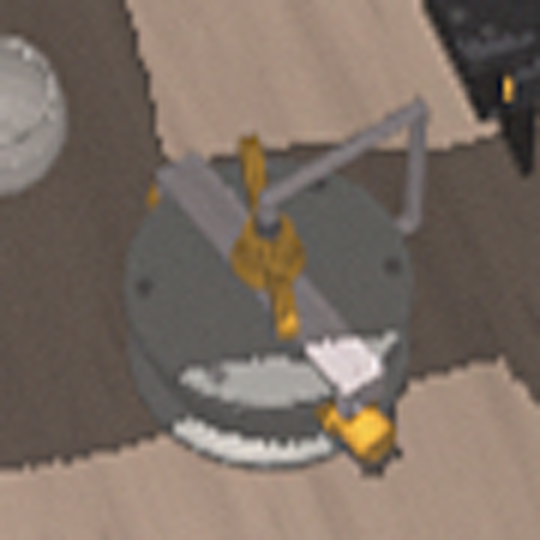

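```bash
cat > h.py <<'E'
import numpy as np
from scipy.spatial.transform import Rotation as Rot
from cell import env
def wrist_ray(st,px):
    ci=env.camera_info("wrist"); K=ci["camera_matrix"]; M=ci["mount"]
    R=Rot.from_euler("xyz",st["tcp_rot"]).as_matrix(); 
    d=R@M[:3,:3]@np.linalg.inv(K)@np.array([px[0],px[1],1.]); o=R@M[:3,3]+st["eef_pos"]
    return o,d
def fixed_ray(n,px):
    ci=env.camera_info(n);K=ci["camera_matrix"];R=ci["R"];t=ci["t"]
    return -R.T@t, R.T@np.linalg.inv(K)@np.array([px[0],px[1],1.])
def onz(od,z):
    o,d=od; return o+d*(z-o[2])/d[2]
E
python3 - <<'E'
from h import *
st=env.state()
c=lambda u,v:(60+u/3-.33,30+v/3-.33)
f=lambda u,v,z:onz(wrist_ray(st,c(u,v)),z)[:2].round(1)
P=[f(133,72,66),f(195,53,66),f(300,507,66),f(355,488,66)]
print(P); ctr=sum(P)/4;print("ctr",ctr)
yd=(P[0]+P[1])/2-(P[2]+P[3])/2; print("len",np.linalg.norm(yd),"yaw",np.degrees(np.arctan2(-yd[0],yd[1])), "w",np.linalg.norm(P[0]-P[1]),np.linalg.norm(P[2]-P[3]))
print("keeper tip/upr",f(170,290,118),f(458,207,118))
for z in(102,104): print("wing A/B top faces",f(222,138,z),f(207,428,z), f(224,110,z),f(207,455,z))
s=lambda u,v:(255+u/6-.4,200+v/6-.4)
g=lambda u,v,z:onz(fixed_ray("side",s(u,v)),z)[:2].round(1)
Q=[g(158,175,66),g(192,150,66),g(345,395,66),g(385,365,66)];print("side",Q,sum(Q)/4)
print("side wings",g(250,145,103),g(290,318,103))
W=env.read_camera("wrist");
for n,u,v,z in(("bottle",10,137,100),("cup",65,0,50),("tape",183,265,19)): print(n,onz(wrist_ray(st,(u,v)),z).round())
for n,u,v,z in(("bottle",245,258,102),("cup",254,213,50),("tape",327,305,19)): print("side",n,onz(fixed_ray("side",(u,v)),z).round())
E
```

```text
[array([475.3, 137.4]), array([494.2, 142.5]), array([512.3,   6.3]), array([531. ,  12.7])]
ctr [503.2    74.725]
len 135.56847900599902 yaw 15.794457472306528 w 19.576005721290517 19.764867821465483
keeper tip/upr [502.3  75.5] [578.5  95.9]
wing A/B top faces [513.8 114.5] [500.6  37.4] [515.1 121.3] [499.7  29.6]
wing A/B top faces [514.6 114.2] [501.5  37.6] [515.9 121. ] [500.6  29.9]
side [array([474. , 134.6]), array([492.1, 142. ]), array([510.9,   4.1]), array([531.6,  11.9])] [502.15  73.15]
side wings [508.2 111.4] [494.5  25.2]
bottle [403.  67. 100.]
cup [439. 184.  50.]
tape [516. -86.  19.]
side bottle [358.  59. 102.]
side cup [426. 219.  50.]
side tape [516. -87.  19.]
```

The grey filter with brass nut and stubs (wrist 148,125; side 300,250) is the target. The look-alikes are orange (side 262,168) and purple (side 270,330 and 315,155), and the crops confirm the grey one. Its axis is about (503, 74) and its yaw is 16°, with the keeper pointing along +16°. The wings lie along about 81°/-99°, so q is about 2.0. I'll shut the fingers into one poker and start on the ccw side of wing A.

Call:
jog_arm(
  series=[
    {"dx": -0.026, "dy": 0.01, "gripper": 0},
    {"dx": -0.026, "dy": 0.01, "gripper": 0},
    {"dx": -0.026, "dy": 0.01, "gripper": 0},
    {"dx": -0.025, "dy": 0.011, "gripper": 0},
    {"gripper": 0},
    {"gripper": 0},
    {"gripper": 0},
    {"gripper": 0},
    {"dz": -0.02, "gripper": 0},
    {"dz": -0.02, "gripper": 0},
    {"gripper": 0},
  ],
)

```text
$.series[0]: bad value
```

```bash
python3 - <<'E'
from h import *
import cv2
st=env.state();print(st["t"],st["eef_pos"],st["tcp_rot"],st["opening"],st["ft_force"])
s=env.read_camera("side")[:,:,::-1]; w=env.read_camera("wrist")[:,:,::-1]
cv2.imwrite("pics/w1.png",w)
cv2.imwrite("pics/s1.png",cv2.resize(s[140:320,210:390],(600,600),interpolation=cv2.INTER_CUBIC))
E
```

```text
0.2 [6.24877891e+02 4.25498208e-02 2.25296642e+02] [-1.57071106e+00  6.15935196e-04  5.57564088e-06] 1.0008093859557334 [-0.31800324  0.61040646 -0.10922144]
```

View pics/w1.png

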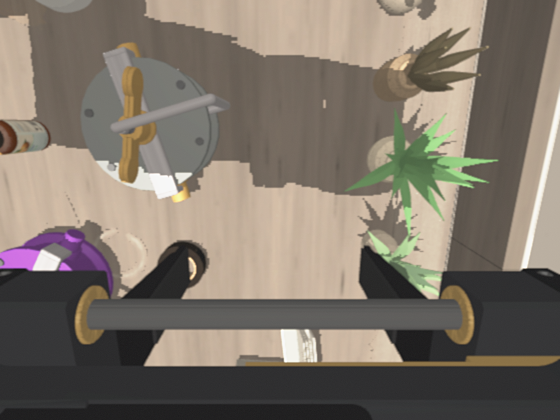

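View pics/s1.png

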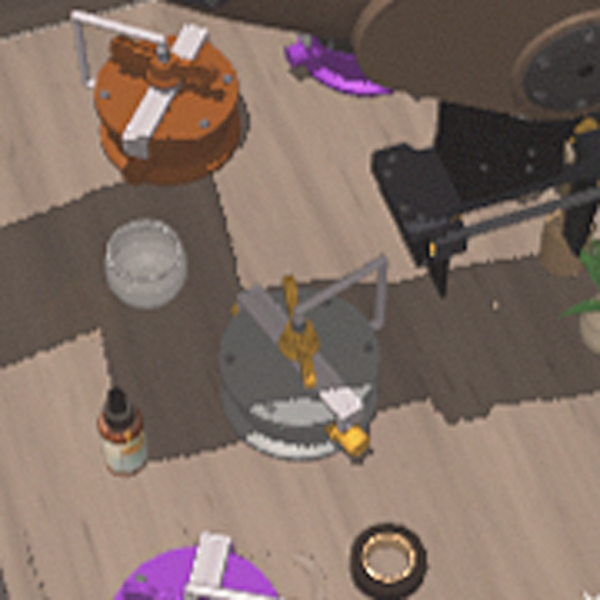

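The call was refused as "bad value", so nothing moved. I'll send all the fields in every row.

Call:
jog_arm(
  series=[
    {"dx": -0.026, "dy": 0.01, "dz": 0.0, "rx": 0.0, "ry": 0.0, "rz": 0.0, "gripper": 0.0},
  ],
)

```text
t: 0.4
eef_pos: [600.3, 9.3, 225.0]
tcp_rot: [-1.571, -0.001, -0.001]
ft_force: [-0.9, -0.7, -0.3]
opening: 0.954
```

Call:
jog_arm(
  series=[
    {"dx": -0.026, "dy": 0.01, "dz": 0.0, "rx": 0.0, "ry": 0.0, "rz": 0.0, "gripper": 0.0},
    {"dx": -0.026, "dy": 0.01, "dz": 0.0, "rx": 0.0, "ry": 0.0, "rz": 0.0, "gripper": 0.0},
    {"dx": -0.025, "dy": 0.011, "dz": 0.0, "rx": 0.0, "ry": 0.0, "rz": 0.0, "gripper": 0.0},
    {"dx": 0.0, "dy": 0.0, "dz": 0.0, "rx": 0.0, "ry": 0.0, "rz": 0.0, "gripper": 0.0},
    {"dx": 0.0, "dy": 0.0, "dz": 0.0, "rx": 0.0, "ry": 0.0, "rz": 0.0, "gripper": 0.0},
    {"dx": 0.0, "dy": 0.0, "dz": 0.0, "rx": 0.0, "ry": 0.0, "rz": 0.0, "gripper": 0.0},
    {"dx": 0.0, "dy": 0.0, "dz": 0.0, "rx": 0.0, "ry": 0.0, "rz": 0.0, "gripper": 0.0},
    {"dx": 0.0, "dy": 0.0, "dz": 0.0, "rx": 0.0, "ry": 0.0, "rz": 0.0, "gripper": 0.0},
    {"dx": 0.0, "dy": 0.0, "dz": 0.0, "rx": 0.0, "ry": 0.0, "rz": 0.0, "gripper": 0.0},
    {"dx": 0.0, "dy": 0.0, "dz": -0.03, "rx": 0.0, "ry": 0.0, "rz": 0.0, "gripper": 0.0},
    {"dx": 0.0, "dy": 0.0, "dz": -0.03, "rx": 0.0, "ry": 0.0, "rz": 0.0, "gripper": 0.0},
    {"dx": 0.0, "dy": 0.0, "dz": 0.0, "rx": 0.0, "ry": 0.0, "rz": 0.0, "gripper": 0.0},
  ],
)

```text
t: 1.6
eef_pos: [520.6, 41.0, 162.9]
tcp_rot: [-1.571, 0.005, -0.0]
ft_force: [-0.2, 0.1, -1.2]
opening: 0.011
```

```bash
cat > look.py <<'E'
from h import *
import cv2,sys
k=sys.argv[1]
st=env.state();print(st["t"],st["eef_pos"].round(1),st["opening"].round(3),st["ft_force"].round(1))
s=env.read_camera("side")[:,:,::-1]; w=env.read_camera("wrist")[:,:,::-1]
cv2.imwrite(f"pics/w{k}.png",w)
cv2.imwrite(f"pics/s{k}.png",cv2.resize(s[180:300,240:360],(600,600),interpolation=cv2.INTER_CUBIC))
E
python3 look.py 2
```

```text
Traceback (most recent call last):
  File "look.py", line 4, in <module>
    st=env.state();print(st["t"],st["eef_pos"].round(1),st["opening"].round(3),st["ft_force"].round(1))
                                                        ^^^^^^^^^^^^^^^^^^^
AttributeError: 'float' object has no attribute 'round'
```

```bash
sed -i 's/st\["opening"\].round(3)/round(st["opening"],3)/' look.py; python3 look.py 2
```

```text
1.6 [520.6  41.  162.9] 0.011 [-0.2  0.1 -1.2]
```

View pics/w2.png

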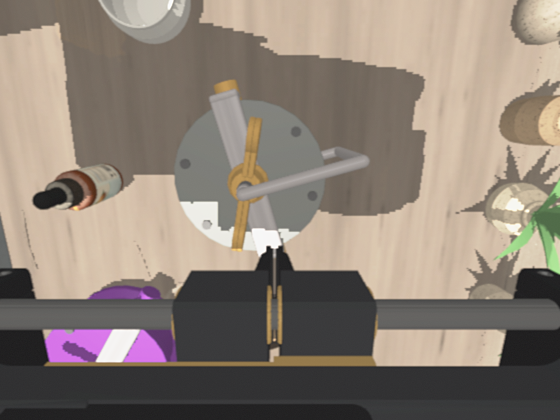

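View pics/s2.png

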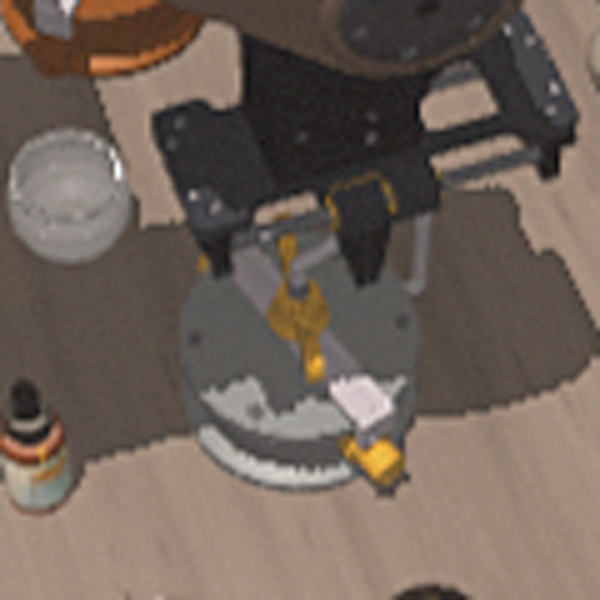

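```bash
python3 - <<'E'
from h import *
st=env.state()
f=lambda u,v,z:onz(wrist_ray(st,(u,v)),z)[:2].round(1)
print("keeper",f(245,194,118),f(362,160,118)); print("wings top",f(254,121,104),f(237,247,104)); print("bar top end",f(213,99,66),f(237,93,66))
print("tip",f(275,250,83+0),f(275,250,152))
P=[wrist_ray(st,(178,168)),wrist_ray(st,(324,170))]
print([onz(p,58)[:2] for p in P])
E
```

```text
keeper [504.4  74.6] [578.   96.2]
wings top [510.2 119.8] [496.5  33. ]
bar top end [477.7 136.1] [495.7 140.2]
tip [523.8  22.5] [523.6  49.4]
[array([445.20290036,  83.84954801]), array([563.63316895,  82.10593334])]
```

Call:
jog_arm(
  series=[
    {"dx": 0.001, "dy": 0.0, "dz": -0.025, "rx": 0.0, "ry": 0.0, "rz": 0.0, "gripper": 0.0},
    {"dx": 0.0, "dy": 0.0, "dz": -0.025, "rx": 0.0, "ry": 0.0, "rz": 0.0, "gripper": 0.0},
    {"dx": 0.0, "dy": 0.0, "dz": -0.02, "rx": 0.0, "ry": 0.0, "rz": 0.0, "gripper": 0.0},
    {"dx": 0.0, "dy": 0.0, "dz": 0.0, "rx": 0.0, "ry": 0.0, "rz": 0.0, "gripper": 0.0},
  ],
)

```text
t: 2.1
eef_pos: [522.9, 41.0, 95.2]
tcp_rot: [-1.571, 0.001, -0.0]
ft_force: [-0.1, 0.8, 0.2]
opening: 0.006
```

```bash
python3 look.py 3
```

```text
2.1 [522.9  41.   95.2] 0.006 [-0.1  0.8  0.2]
```

View pics/w3.png

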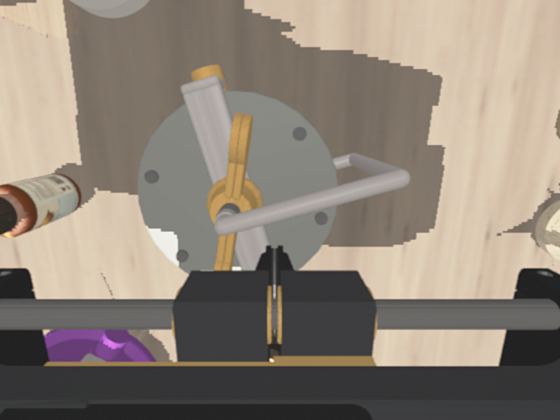

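View pics/s3.png

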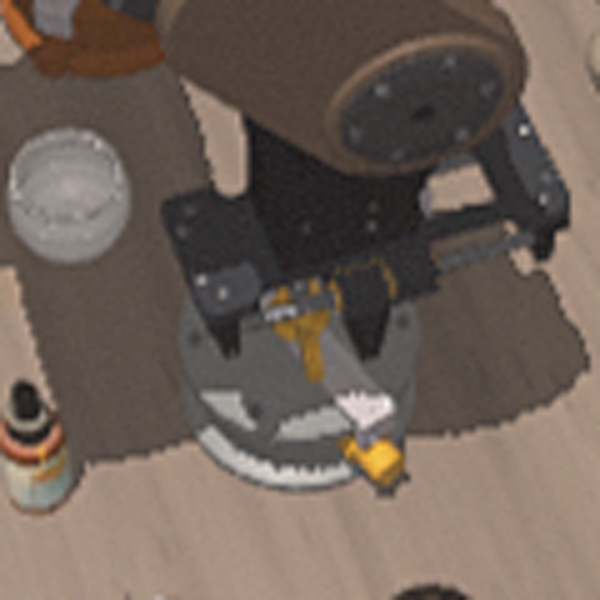

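```bash
python3 - <<'E'
from h import *
import cv2
s=env.read_camera("side")[:,:,::-1].copy()
st=env.state();p=st["eef_pos"]
ci=env.camera_info("side");K,R,t=ci["camera_matrix"],ci["R"],ci["t"]
def pr(X):
    c=K@(R@X+t);return c[:2]/c[2]
big=cv2.resize(s[170:290,245:365],(600,600),interpolation=cv2.INTER_CUBIC)
def mk(X,col):
    u=((pr(X)-[245,170])*5).astype(int);cv2.circle(big,tuple(int(a) for a in u),4,col,1);return u
print(mk(p+[0,0,-11],(0,0,255)))
for sx in(-90,90):
  for sy in(-37,37): mk(p+[sx,sy,67],(0,255,0))
for sx in(-70,70):
   mk(p+[sx,0,30],(255,0,0))
cv2.imwrite("pics/s4.png",big); print(st["t"])
E
```

```text
[334 388]
2.25
```

View pics/s4.png

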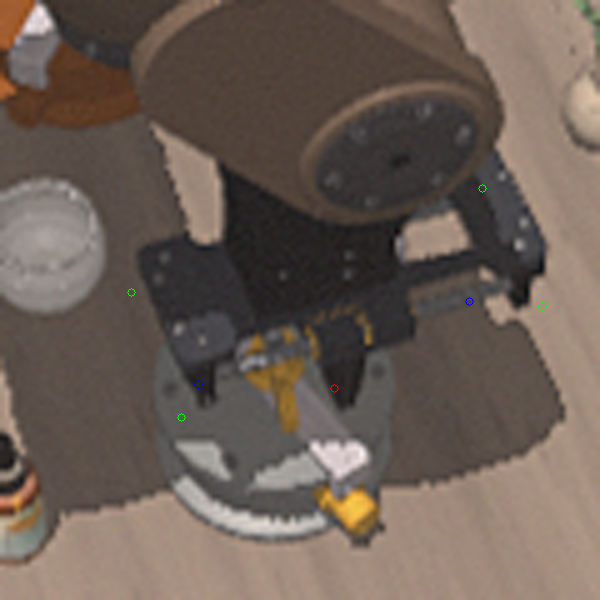

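The body's underside projects to z≈162, clear of the keeper (top 122). The finger stands on the ccw side of wing A. Next I work out the arc steps.

```bash
python3 - <<'E'
from h import *
c=np.array([503.5,74.5]);p=np.array([523,41.])
for i in range(1,32):
    a=np.radians(-60-8*i);q=c+38*np.array([np.cos(a),np.sin(a)]);d=((q-p)/1000).round(4);print(-60-8*i,list(d));p=p+d*1000
E
```

```text
-68 [np.float64(-0.0053), np.float64(-0.0017)]
-76 [np.float64(-0.005), np.float64(-0.0017)]
-84 [np.float64(-0.0052), np.float64(-0.0009)]
-92 [np.float64(-0.0053), np.float64(-0.0002)]
-100 [np.float64(-0.0053), np.float64(0.0006)]
-108 [np.float64(-0.0051), np.float64(0.0013)]
-116 [np.float64(-0.005), np.float64(0.0019)]
-124 [np.float64(-0.0045), np.float64(0.0027)]
-132 [np.float64(-0.0042), np.float64(0.0033)]
-140 [np.float64(-0.0037), np.float64(0.0038)]
-148 [np.float64(-0.0031), np.float64(0.0043)]
-156 [np.float64(-0.0025), np.float64(0.0046)]
-164 [np.float64(-0.0018), np.float64(0.005)]
-172 [np.float64(-0.0011), np.float64(0.0052)]
-180 [np.float64(-0.0004), np.float64(0.0053)]
-188 [np.float64(0.0004), np.float64(0.0053)]
-196 [np.float64(0.0011), np.float64(0.0052)]
-204 [np.float64(0.0018), np.float64(0.005)]
-212 [np.float64(0.0025), np.float64(0.0046)]
-220 [np.float64(0.0031), np.float64(0.0043)]
-228 [np.float64(0.0037), np.float64(0.0038)]
-236 [np.float64(0.0042), np.float64(0.0033)]
-244 [np.float64(0.0045), np.float64(0.0027)]
-252 [np.float64(0.005), np.float64(0.0019)]
-260 [np.float64(0.0051), np.float64(0.0013)]
-268 [np.float64(0.0053), np.float64(0.0006)]
-276 [np.float64(0.0053), np.float64(-0.0002)]
-284 [np.float64(0.0052), np.float64(-0.0009)]
-292 [np.float64(0.005), np.float64(-0.0017)]
-300 [np.float64(0.0048), np.float64(-0.0023)]
-308 [np.float64(0.0044), np.float64(-0.003)]
```

Call:
jog_arm(
  series=[
    {"dx": -0.0053, "dy": -0.0017, "dz": -0.002, "rx": 0.0, "ry": 0.0, "rz": 0.0, "gripper": 0.0},
    {"dx": -0.005, "dy": -0.0017, "dz": 0.0, "rx": 0.0, "ry": 0.0, "rz": 0.0, "gripper": 0.0},
    {"dx": -0.0052, "dy": -0.0009, "dz": 0.0, "rx": 0.0, "ry": 0.0, "rz": 0.0, "gripper": 0.0},
    {"dx": -0.0053, "dy": -0.0002, "dz": 0.0, "rx": 0.0, "ry": 0.0, "rz": 0.0, "gripper": 0.0},
    {"dx": -0.0053, "dy": 0.0006, "dz": 0.0, "rx": 0.0, "ry": 0.0, "rz": 0.0, "gripper": 0.0},
    {"dx": -0.0051, "dy": 0.0013, "dz": 0.0, "rx": 0.0, "ry": 0.0, "rz": 0.0, "gripper": 0.0},
    {"dx": 0.0, "dy": 0.0, "dz": 0.0, "rx": 0.0, "ry": 0.0, "rz": 0.0, "gripper": 0.0},
  ],
)

```text
t: 2.95
eef_pos: [491.1, 38.6, 93.7]
tcp_rot: [-1.571, 0.001, 0.0]
ft_force: [0.5, -0.3, 0.2]
opening: 0.006
```

```bash
python3 look.py 5
```

```text
2.95 [491.1  38.6  93.7] 0.006 [ 0.5 -0.3  0.2]
```

View pics/w5.png

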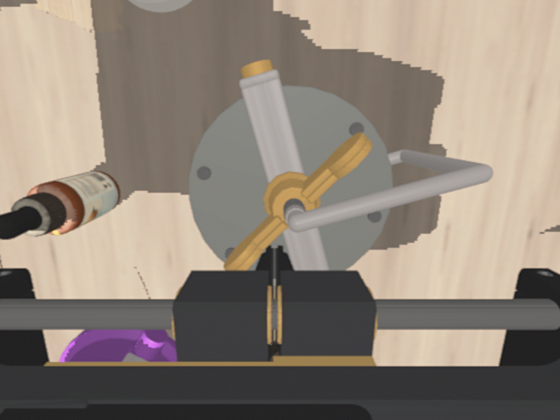

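The picture shows wing A pushed round: wing B's end is at (362,140), wing A's near (235,265), and the force is low. I carry on along the arc.

Call:
jog_arm(
  series=[
    {"dx": -0.005, "dy": 0.0019, "dz": 0.0, "rx": 0.0, "ry": 0.0, "rz": 0.0, "gripper": 0.0},
    {"dx": -0.0045, "dy": 0.0027, "dz": 0.0, "rx": 0.0, "ry": 0.0, "rz": 0.0, "gripper": 0.0},
    {"dx": -0.0042, "dy": 0.0033, "dz": 0.0, "rx": 0.0, "ry": 0.0, "rz": 0.0, "gripper": 0.0},
    {"dx": -0.0037, "dy": 0.0038, "dz": 0.0, "rx": 0.0, "ry": 0.0, "rz": 0.0, "gripper": 0.0},
    {"dx": -0.0031, "dy": 0.0043, "dz": 0.0, "rx": 0.0, "ry": 0.0, "rz": 0.0, "gripper": 0.0},
    {"dx": -0.0025, "dy": 0.0046, "dz": 0.0, "rx": 0.0, "ry": 0.0, "rz": 0.0, "gripper": 0.0},
    {"dx": -0.0018, "dy": 0.005, "dz": 0.0, "rx": 0.0, "ry": 0.0, "rz": 0.0, "gripper": 0.0},
    {"dx": -0.0011, "dy": 0.0052, "dz": 0.0, "rx": 0.0, "ry": 0.0, "rz": 0.0, "gripper": 0.0},
    {"dx": -0.0004, "dy": 0.0053, "dz": 0.0, "rx": 0.0, "ry": 0.0, "rz": 0.0, "gripper": 0.0},
    {"dx": 0.0004, "dy": 0.0053, "dz": 0.0, "rx": 0.0, "ry": 0.0, "rz": 0.0, "gripper": 0.0},
    {"dx": 0.0011, "dy": 0.0052, "dz": 0.0, "rx": 0.0, "ry": 0.0, "rz": 0.0, "gripper": 0.0},
    {"dx": 0.0018, "dy": 0.005, "dz": 0.0, "rx": 0.0, "ry": 0.0, "rz": 0.0, "gripper": 0.0},
  ],
)

```text
t: 4.25
eef_pos: [468.8, 90.5, 93.6]
tcp_rot: [-1.571, 0.0, 0.0]
ft_force: [-0.7, -0.1, -0.1]
opening: 0.007
```

```bash
python3 look.py 6
```

```text
4.25 [468.8  90.5  93.6] 0.007 [-0.7 -0.1 -0.1]
```

View pics/w6.png

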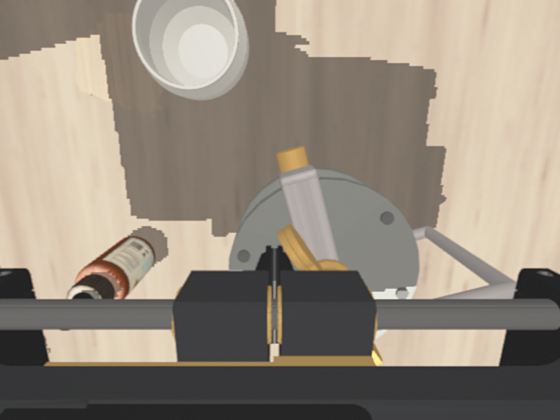

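View pics/s6.png

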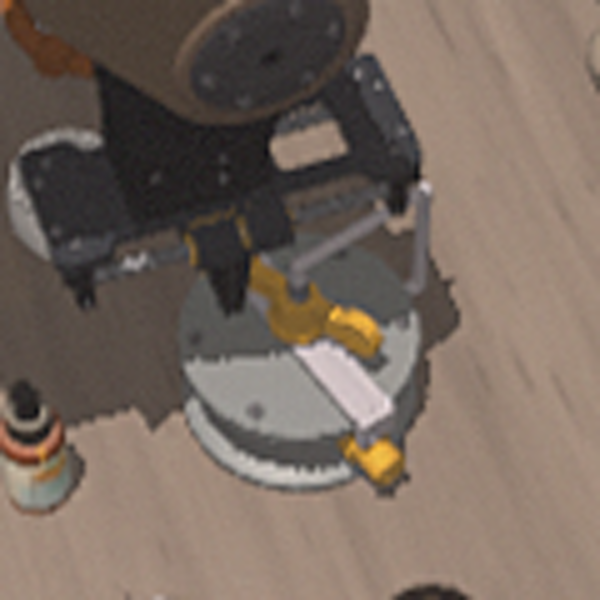

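Wing A now leads the finger at wrist (290,240), and the filter hasn't moved. I continue to the keeper side.

Call:
jog_arm(
  series=[
    {"dx": 0.0025, "dy": 0.0046, "dz": 0.0, "rx": 0.0, "ry": 0.0, "rz": 0.0, "gripper": 0.0},
    {"dx": 0.0031, "dy": 0.0043, "dz": 0.0, "rx": 0.0, "ry": 0.0, "rz": 0.0, "gripper": 0.0},
    {"dx": 0.0037, "dy": 0.0038, "dz": 0.0, "rx": 0.0, "ry": 0.0, "rz": 0.0, "gripper": 0.0},
    {"dx": 0.0042, "dy": 0.0033, "dz": 0.0, "rx": 0.0, "ry": 0.0, "rz": 0.0, "gripper": 0.0},
    {"dx": 0.0045, "dy": 0.0027, "dz": 0.0, "rx": 0.0, "ry": 0.0, "rz": 0.0, "gripper": 0.0},
    {"dx": 0.005, "dy": 0.0019, "dz": 0.0, "rx": 0.0, "ry": 0.0, "rz": 0.0, "gripper": 0.0},
    {"dx": 0.0051, "dy": 0.0013, "dz": 0.0, "rx": 0.0, "ry": 0.0, "rz": 0.0, "gripper": 0.0},
    {"dx": 0.0053, "dy": 0.0006, "dz": 0.0, "rx": 0.0, "ry": 0.0, "rz": 0.0, "gripper": 0.0},
    {"dx": 0.0053, "dy": -0.0002, "dz": 0.0, "rx": 0.0, "ry": 0.0, "rz": 0.0, "gripper": 0.0},
    {"dx": 0.0052, "dy": -0.0009, "dz": 0.0, "rx": 0.0, "ry": 0.0, "rz": 0.0, "gripper": 0.0},
    {"dx": 0.005, "dy": -0.0017, "dz": 0.0, "rx": 0.0, "ry": 0.0, "rz": 0.0, "gripper": 0.0},
    {"dx": 0.0, "dy": 0.0, "dz": 0.0, "rx": 0.0, "ry": 0.0, "rz": 0.0, "gripper": 0.0},
  ],
)

```text
t: 5.55
eef_pos: [518.6, 109.5, 93.7]
tcp_rot: [-1.571, -0.001, -0.0]
ft_force: [0.1, -0.5, -0.0]
opening: 0.004
```

```bash
python3 look.py 7
```

```text
5.55 [518.6 109.5  93.7] 0.004 [ 0.1 -0.5 -0. ]
```

View pics/s7.png

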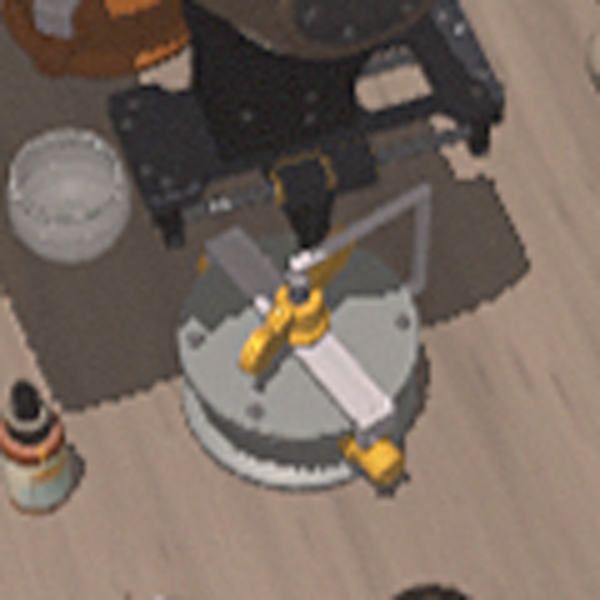

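Wing A is now at about 42° (q≈5.8). I lift over the keeper and go to the ccw side of wing B, whose end is at side crop (250,360), world angle about -138°.

Call:
jog_arm(
  series=[
    {"dx": -0.002, "dy": 0.002, "dz": 0.0, "rx": 0.0, "ry": 0.0, "rz": 0.0, "gripper": 0.0},
    {"dx": 0.0, "dy": 0.0, "dz": 0.03, "rx": 0.0, "ry": 0.0, "rz": 0.0, "gripper": 0.0},
    {"dx": 0.0, "dy": 0.0, "dz": 0.03, "rx": 0.0, "ry": 0.0, "rz": 0.0, "gripper": 0.0},
    {"dx": 0.0, "dy": 0.0, "dz": 0.0, "rx": 0.0, "ry": 0.0, "rz": 0.0, "gripper": 0.0},
    {"dx": -0.0066, "dy": -0.025, "dz": 0.0, "rx": 0.0, "ry": 0.0, "rz": 0.0, "gripper": 0.0},
    {"dx": -0.0066, "dy": -0.025, "dz": 0.0, "rx": 0.0, "ry": 0.0, "rz": 0.0, "gripper": 0.0},
    {"dx": -0.0066, "dy": -0.025, "dz": 0.0, "rx": 0.0, "ry": 0.0, "rz": 0.0, "gripper": 0.0},
    {"dx": 0.0, "dy": 0.0, "dz": 0.0, "rx": 0.0, "ry": 0.0, "rz": 0.0, "gripper": 0.0},
  ],
)

```text
t: 6.45
eef_pos: [495.0, 35.0, 153.2]
tcp_rot: [-1.571, 0.001, -0.002]
ft_force: [-0.5, 0.0, 0.4]
opening: 0.007
```

```bash
python3 look.py 8
```

```text
6.45 [495.   35.  153.2] 0.007 [-0.5  0.   0.4]
```

View pics/w8.png

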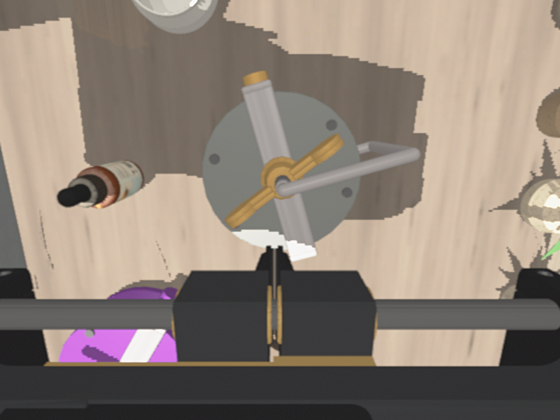

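View pics/s8.png

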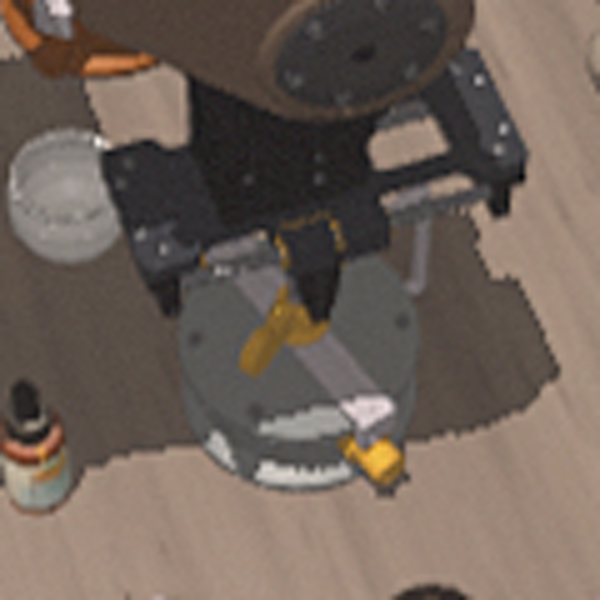

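Call:
jog_arm(
  series=[
    {"dx": 0.002, "dy": 0.001, "dz": -0.03, "rx": 0.0, "ry": 0.0, "rz": 0.0, "gripper": 0.0},
    {"dx": 0.0, "dy": 0.0, "dz": -0.03, "rx": 0.0, "ry": 0.0, "rz": 0.0, "gripper": 0.0},
    {"dx": 0.0, "dy": 0.0, "dz": 0.0, "rx": 0.0, "ry": 0.0, "rz": 0.0, "gripper": 0.0},
  ],
)

```text
t: 6.85
eef_pos: [496.5, 38.7, 90.9]
tcp_rot: [-1.57, 0.005, 0.001]
ft_force: [-0.4, 0.3, 0.8]
opening: 0.002
```

```bash
python3 - <<'E'
from h import *
st=env.state();c=np.array([503.5,74.5]);p=st["eef_pos"][:2].round(1);print(st["eef_pos"],st["ft_force"])
for a in list(range(-108,-167,-7))+list(range(-168,-196,-3)):
    b=np.radians(a);q=c+38*np.array([np.cos(b),np.sin(b)]);d=((q-p)/1000).round(4);print(a,d[0],d[1]);p=p+d*1000
E
```

```text
[496.53688347  38.66620267  90.94990749] [-0.42473198  0.29852083  0.8240319 ]
-108 -0.0047 -0.0003
-115 -0.0044 0.0017
-122 -0.004 0.0022
-129 -0.0038 0.0027
-136 -0.0034 0.0031
-143 -0.003 0.0035
-150 -0.0026 0.0039
-157 -0.0021 0.0042
-164 -0.0015 0.0043
-168 -0.0007 0.0026
-171 -0.0003 0.002
-174 -0.0003 0.0019
-177 -0.0001 0.002
-180 -0.0001 0.002
-183 0.0001 0.002
-186 0.0001 0.002
-189 0.0003 0.0019
-192 0.0003 0.002
-195 0.0005 0.0019
```

Call:
jog_arm(
  series=[
    {"dx": -0.0047, "dy": 0.001, "dz": 0.0, "rx": 0.0, "ry": 0.0, "rz": 0.0, "gripper": 0.0},
    {"dx": -0.0044, "dy": 0.0017, "dz": 0.0, "rx": 0.0, "ry": 0.0, "rz": 0.0, "gripper": 0.0},
    {"dx": -0.004, "dy": 0.0022, "dz": 0.0, "rx": 0.0, "ry": 0.0, "rz": 0.0, "gripper": 0.0},
    {"dx": -0.0038, "dy": 0.0027, "dz": 0.0, "rx": 0.0, "ry": 0.0, "rz": 0.0, "gripper": 0.0},
    {"dx": -0.0034, "dy": 0.0031, "dz": 0.0, "rx": 0.0, "ry": 0.0, "rz": 0.0, "gripper": 0.0},
    {"dx": -0.003, "dy": 0.0035, "dz": 0.0, "rx": 0.0, "ry": 0.0, "rz": 0.0, "gripper": 0.0},
    {"dx": -0.0026, "dy": 0.0039, "dz": 0.0, "rx": 0.0, "ry": 0.0, "rz": 0.0, "gripper": 0.0},
    {"dx": -0.0021, "dy": 0.0042, "dz": 0.0, "rx": 0.0, "ry": 0.0, "rz": 0.0, "gripper": 0.0},
    {"dx": 0.0, "dy": 0.0, "dz": 0.0, "rx": 0.0, "ry": 0.0, "rz": 0.0, "gripper": 0.0},
  ],
)

```text
t: 7.75
eef_pos: [469.5, 60.5, 93.6]
tcp_rot: [-1.571, 0.0, 0.001]
ft_force: [-0.2, -1.0, -0.6]
opening: 0.001
```

```bash
python3 look.py 9
```

```text
7.75 [469.5  60.5  93.6] 0.001 [-0.2 -1.  -0.6]
```

View pics/s9.png

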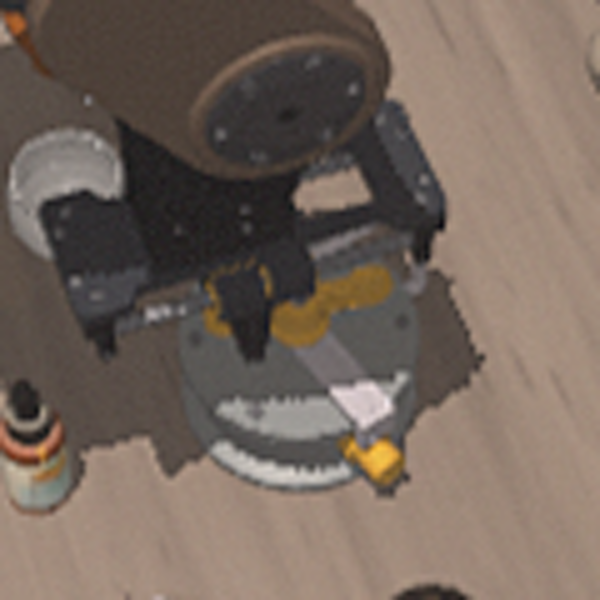

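View pics/w9.png

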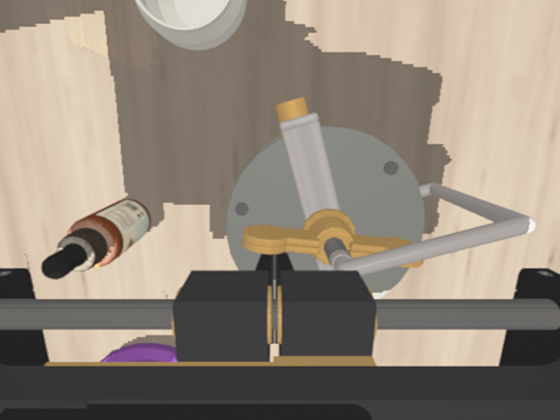

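Wing B is now at about 177° (wrist end 250,238) and needs about 22° more. From here I take smaller steps and watch the force.

Call:
jog_arm(
  series=[
    {"dx": -0.0015, "dy": 0.004, "dz": 0.0, "rx": 0.0, "ry": 0.0, "rz": 0.0, "gripper": 0.0},
    {"dx": -0.0007, "dy": 0.0025, "dz": 0.0, "rx": 0.0, "ry": 0.0, "rz": 0.0, "gripper": 0.0},
    {"dx": -0.0003, "dy": 0.002, "dz": 0.0, "rx": 0.0, "ry": 0.0, "rz": 0.0, "gripper": 0.0},
    {"dx": 0.0, "dy": 0.0, "dz": 0.0, "rx": 0.0, "ry": 0.0, "rz": 0.0, "gripper": 0.0},
  ],
)

```text
t: 8.25
eef_pos: [467.3, 68.8, 93.7]
tcp_rot: [-1.571, 0.0, 0.0]
ft_force: [0.4, -0.5, -0.3]
opening: 0.005
```

Call:
jog_arm(
  series=[
    {"dx": -0.0002, "dy": 0.002, "dz": 0.0, "rx": 0.0, "ry": 0.0, "rz": 0.0, "gripper": 0.0},
    {"dx": 0.0, "dy": 0.0, "dz": 0.0, "rx": 0.0, "ry": 0.0, "rz": 0.0, "gripper": 0.0},
  ],
)

```text
t: 8.45
eef_pos: [467.2, 70.6, 93.7]
tcp_rot: [-1.571, -0.0, 0.0]
ft_force: [0.6, -0.4, 0.3]
opening: 0.004
```

Call:
jog_arm(
  series=[
    {"dx": 0.0, "dy": 0.002, "dz": 0.0, "rx": 0.0, "ry": 0.0, "rz": 0.0, "gripper": 0.0},
    {"dx": 0.0, "dy": 0.0, "dz": 0.0, "rx": 0.0, "ry": 0.0, "rz": 0.0, "gripper": 0.0},
  ],
)

```text
t: 8.65
eef_pos: [467.3, 72.1, 93.6]
tcp_rot: [-1.572, -0.0, 0.0]
ft_force: [0.9, -8.1, -0.6]
opening: 0.007
```

An 8 N reaction has appeared, which points to the stop. I give one more small push, back off, lift and look.

Call:
jog_arm(
  series=[
    {"dx": 0.0, "dy": 0.0005, "dz": 0.0, "rx": 0.0, "ry": 0.0, "rz": 0.0, "gripper": 0.0},
    {"dx": 0.0, "dy": 0.0, "dz": 0.0, "rx": 0.0, "ry": 0.0, "rz": 0.0, "gripper": 0.0},
  ],
)

```text
t: 8.85
eef_pos: [467.4, 72.3, 93.6]
tcp_rot: [-1.572, -0.0, 0.0]
ft_force: [0.8, -11.0, -0.7]
opening: 0.002
```

```bash
python3 look.py 10
```

```text
8.85 [467.4  72.3  93.6] 0.002 [  0.8 -11.   -0.7]
```

Call:
jog_arm(
  series=[
    {"dx": -0.002, "dy": -0.005, "dz": 0.0, "rx": 0.0, "ry": 0.0, "rz": 0.0, "gripper": 0.0},
    {"dx": 0.0, "dy": 0.0, "dz": 0.0, "rx": 0.0, "ry": 0.0, "rz": 0.0, "gripper": 0.0},
    {"dx": 0.0, "dy": 0.0, "dz": 0.03, "rx": 0.0, "ry": 0.0, "rz": 0.0, "gripper": 0.0},
    {"dx": 0.0, "dy": 0.0, "dz": 0.03, "rx": 0.0, "ry": 0.0, "rz": 0.0, "gripper": 0.0},
    {"dx": 0.0, "dy": 0.0, "dz": 0.03, "rx": 0.0, "ry": 0.0, "rz": 0.0, "gripper": 0.0},
    {"dx": 0.02, "dy": -0.03, "dz": 0.02, "rx": 0.0, "ry": 0.0, "rz": 0.0, "gripper": 0.0},
    {"dx": 0.02, "dy": -0.03, "dz": 0.02, "rx": 0.0, "ry": 0.0, "rz": 0.0, "gripper": 0.0},
    {"dx": 0.02, "dy": -0.01, "dz": 0.0, "rx": 0.0, "ry": 0.0, "rz": 0.0, "gripper": 0.0},
    {"dx": 0.0, "dy": 0.0, "dz": 0.0, "rx": 0.0, "ry": 0.0, "rz": 0.0, "gripper": 0.0},
    {"dx": 0.0, "dy": 0.0, "dz": 0.0, "rx": 0.0, "ry": 0.0, "rz": 0.0, "gripper": 0.0},
  ],
)

```text
t: 9.95
eef_pos: [524.7, -1.8, 223.2]
tcp_rot: [-1.57, 0.001, -0.0]
ft_force: [0.2, 0.1, -0.4]
opening: 0.003
```

```bash
python3 look.py 11
```

```text
9.95 [524.7  -1.8 223.2] 0.003 [ 0.2  0.1 -0.4]
```

View pics/w11.png

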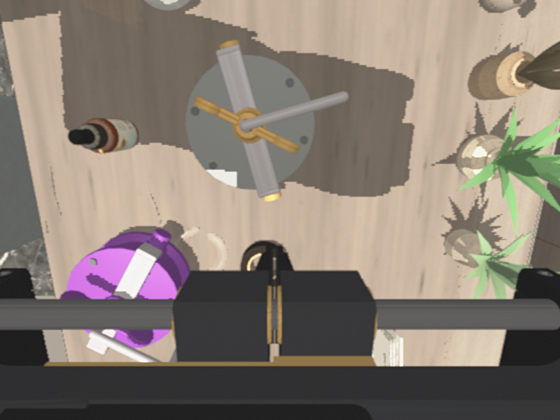

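View pics/s11.png

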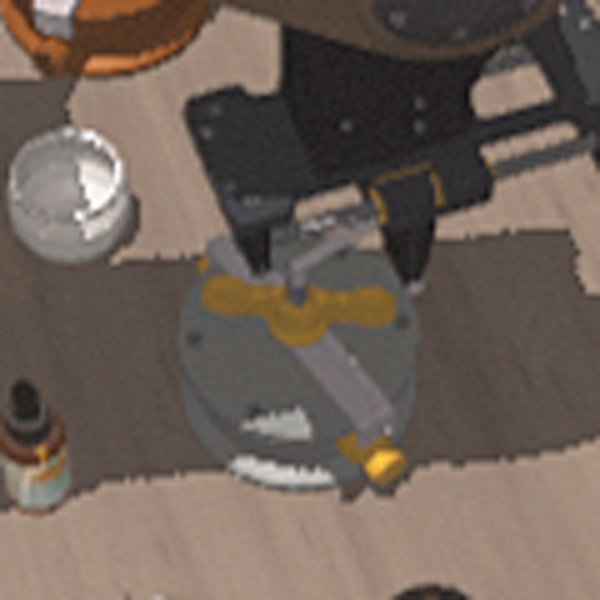

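```bash
python3 - <<'E'
from h import *
st=env.state()
f=lambda u,v,z:onz(wrist_ray(st,(u,v)),z)[:2]
a=f(197,101,98);b=f(297,149,98);A=np.degrees(np.arctan2(*(b-a)[::-1]))
k0=f(245,126,118);k1=f(345,97,118);Y=np.degrees(np.arctan2(*(k1-k0)[::-1]))
t=(f(218,49,66)+f(238,44,66))/2; bo=(f(259,198,66)+f(279,191,66))/2;d=t-bo;yb=np.degrees(np.arctan2(-d[0],d[1]))
print("wing",A,"keeper",Y,"bar",yb,"len",np.linalg.norm(a-b),np.linalg.norm(d),"ctr",(t+bo)/2)
for y in(Y,yb):print("q",np.radians(360-(A-y)) )
E
```

```text
wing -25.06671778908883 keeper 15.498847669884796 bar 14.964700113590204 len 91.16031058740235 136.45572168477804 ctr [502.40605929  75.38417932]
q 6.991187987371961
q 6.981865353823139
```

The measured q is about 6.99, the bar centre is still at (502, 75), and the arm is clear. I'm handing in.

```bash
python3 -c "
from cell import env
print(env.job_done(), env.state()['t'])"
```

```text
the job is handed in; nothing more can be done
the job is handed in; nothing more can be done
```

The wing nut is turned down to its stop and the job is handed in, at about 10 s of the 58 s allowed; no verdict was reported.

I pushed the wings with the fingers shut, so nothing could be pinched. The first stroke moved wing A about 220°, then I lifted over the keeper arm and pushed wing B the rest of the way to the stop.

**Last checks:**
- **Nut:** the push force rose from about 1 N to 8 N, then 11 N, with the nut no longer turning. Measured from the wrist picture, it stands at 6.98–6.99 rad (target above 6.75).
- **Filter:** its centre came out at (502, 75) mm, against about (503, 74) mm at the start, so any shift is within measuring error.
- **Cup and bottle:** they look unmoved in the last pictures. I judged this by eye and did not re-measure them.
- **Tape:** it was partly hidden by the fingers in the last wrist view, but the part I could see looked in place.
- **Arm:** it ended well above the filter, reading almost no force.

The first move call was refused because every row needs all its fields. Nothing moved, and I resent it. No check failed or disagreed.

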